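Draw in the end panel of a counter display riser with its cam lock

TASK

The display riser on the pharmacy counter still has one end panel standing off. Push that panel in until it meets the rubber pads, so that its bolt head sits in the cam lock, then use the screwdriver from the block to turn the cam disc clockwise until the panel is drawn fully home and stays there. Finally put the screwdriver back upright in its block, and leave the other things on the counter where they are.

Things in the scene. Friction and masses are not known exactly. Their poses are not given: they have to be found in the camera images.
- riser: Fixed display riser: white shelf 160 mm (x) by 190 mm (y), top at 50 mm, between two upright wooden end panels (160 mm long in x, 16 mm thick, 110 mm tall). Origin on the counter under the shelf's centre. The panel at +y is fitted, its cam locked: leave it. The panel at -y stands off and slides along the riser's y; home, its inner face is at y = -95 mm.
- cam_top (a point): Centre of the top of the metal cam disc to turn, 58 mm wide, beside the panel that stands off (riser frame 0, -58, 79 mm). Axes as the riser's: they do NOT turn with the disc. In its top is a cross slot: two slots at right angles through the centre, 8 mm wide, 9 mm deep, reaching 20 mm or more from the centre. The slot's angle varies and is not reported: see it or feel for it.
- cam_slot_floor (a point): Point on the disc's axis at the slot's floor, 70 mm over the counter. The disc starts open and turns clockwise (from above) by 2.3 to 3.15 rad to a hard stop; it stays where left; needs up to 0.3 N m. In the 1.6 rad that end 0.4 rad before the stop its spiral wall grabs the bolt head and draws the panel home. If the panel stands off over 10 mm the wall misses the bolt.
- end_panel (a joint): Stand-off of the loose panel in m: 0 = fully home, larger = farther out along the riser's -y, at most 0.045; starts at 0.018 to 0.035. It slides with about 2.5 N of friction. At about 0.008 it meets two sprung rubber pads that resist with 7 N at first, 14 N when fully home, and push it back out to about 0.008 unless the cam holds it.
- panel_face (a point): Middle of the outer (-y) face of the loose panel, 70 mm over the counter, in line with the bolt; moves with the panel. Axes as the riser: push along +y. The panel's top edge is at 110 mm.
- tool_block: Fixed dark wooden block 80 by 80 mm, 90 mm tall, origin under its centre, with one upright round hole 28 mm wide and 84 mm deep in the middle of its top: the screwdriver's stand.
- driver: Cross-blade screwdriver, 172 mm long, about 0.2 kg, upright in the block. Origin on its axis at the underside of its round collar (40 mm wide, 12 mm thick), which rests on the block's top; z up along the handle. Handle: 26 mm square, flats square to its x and y axes, 12 to 89 mm above the origin; cap to 94 mm.
- driver_tip (a point): Centre of the blade's end, 78 mm below the screwdriver's origin. The shaft is 14 mm thick; the cross blade's two vanes lie along the screwdriver's x and y axes (square with the handle's flats), each 20 mm wide, 4 mm thick, narrowing to 15 by 3 mm over the last 5 mm.
- tape_dispenser: Grey tape dispenser 140 by 55 mm, 85 mm tall; origin under its centre. Leave it.
- amber_jar: Amber glass jar 60 mm wide, 100 mm tall; origin under its centre. Leave it.
- spray: White bottle 48 mm wide, 130 mm tall; origin under its centre. Leave it.
- herb_tin: Round green tin 66 mm wide, 90 mm tall; origin under its centre. Leave it.
- stapler: Black stapler 130 by 36 mm, 44 mm tall; origin under its centre. Leave it.
- calculator: Grey calculator 150 by 100 mm, 20 mm tall; origin under its centre. Leave it.
There are look-alikes about, which are no part of the job. What is shaped like the tool_block but red or yellow is not meant.

How it is judged:
By the outcome, as a careful person would: the job done as asked, in the order asked, and still so for the second after the job is handed in, with the robot touching nothing.
It also fails if it takes over 72 s, if anything falls off the work surface, if the arm or the gripper's body presses on something with over 40 N, if the wrist force passes 120 N, or if a joint passes its speed limit or range.

ROBOT

A 7-joint arm with a two-finger parallel gripper is mounted at the origin on the work surface. World frame = base frame: x ahead of the robot, y to its left, z up, the work surface at z = 0. Lengths are in m, angles in degrees, forces in N, time in s.
With the tool pointing down it reaches from about 0.425 to 0.875 m from the base axis. Payload 4.7 kg.
Tool frame: the origin (TCP) lies midway between the tips of the shut fingers; the grasp point (between the pads) lies 19 mm behind it; z points along the fingers, y is the direction in which the jaws open and shut (so a half turn about z gives the same grasp; the last joint's range is limited). The gripper opens to 87 mm and grips with 3 to 60 N. Pads are 19 mm wide; open, the fingers measure 117 mm over their backs; the gripper's body (75 mm by 190 mm) begins 51 mm behind the grasp point.
Start: joints at [71.625, 18.392, -4.016, 83.108, 1.295, 78.541, -3.26], TCP at [0.214, -0.614, 0.223] pointing down, gripper open.
Joint ranges: [-163.93, 163.93], [-17.29, 119.83], [-79.2, 71.16], [3.27, 140.29], [-89.18, 269.18], [5.43, 117.66], [-154.24, 154.24]. Speed limits (degrees/s): [147.25, 147.25, 180, 180, 180, 180, 180].

INTERFACE

Orientations are given as [roll, pitch, yaw] about the fixed x, y, z axes, in that order (R = Rz(yaw) Ry(pitch) Rx(roll)).
In Python, from cell import env gives the robot as it stands. The module is installed in compiled form; this text tells all that it offers.
- The arm moves only by the tool servo_tool, never from a script. Its argument "plan" is a list of rows, each a list of 3 entries, a list of its own where there are three numbers: the opening, from 0 (shut) to 1 (fully open), then the shift along the tool's x, y, z in cm, then the turn, a rotation vector about the tool's x, y, z in degrees. A call has 1 to 20 rows; each row shifts and turns the pose as measured when the row begins, along the tool's axes as they then stand; what a row does not reach is not made up. A row lasts 1/12 s, in which the tool goes at most 41.7 mm and 7.16 degrees, less where a joint would pass 70% of its speed; a pose out of reach is approached as far as the arm can. A call is refused whole if a number of a shift passes 4.17 or a number of a turn 7.16, either way. A call with a gripper value outside its range is refused whole. The fingers move at their own pace and stop on an object; "force" is the grip in N (left out, the last holds). Time passes only in rows, so rows that do not move let the fingers close. It gives the time, the measured TCP pose, the force and the opening at its end, in the units of the state.
- env.get_obs(): the state, without advancing time (a new reading comes with each control period).
- env.read_camera(name): name is "side" or "top" or "wrist"; returns a dict with "image" (480x640x3 uint8, blue, green, red), "fx", "fy", "cx", "cy" (pixels), "rvec" (rotation vector, rad) and "tvec" (3), from world to camera coordinates, as OpenCV has them; the wrist camera has in their place "T_tool_cam" (4x4, takes a point from camera to tool coordinates, whose origin is the TCP and whose axes are the flange's). Camera axes: x right, y down, z forward; pixel columns grow to the right and rows downward; lengths in m; the calibration is good to about 2 mm. The wrist camera is an equidistant fisheye: a pixel r from the principal point sees the ray r / f radians off the axis. A picture is of the moment at which its call begins: read the wrist's pose just before it. There is no depth.
- env.sign_off(): hands the job in, once; it reports no verdict.
The state is a dict: "time_s": time; "qpos": joint angles; "joint_velocities": joint speeds; "effort": joint torques, N m; "tool_pos": TCP position; "tool_rot": TCP orientation; "force": force on the tool from outside, world axes, zero at the start; "wrist_torque": the same for the moment, N m; "grip_width": finger opening in m.
Only numpy, scipy, OpenCV 4.12 (cv2) and the standard library are available. Lean on these libraries where they do the work, as an engineer would, in place of code of your own. Each camera call takes 0.05 s, during which the arm holds its last target. There are 200 camera calls.

## Working session

There is one attempt and no reset: what is moved stays moved. The work goes in short steps, Python scripts to look and compute and a tool call to move; the robot and the scene stay as the last step left them, time stands still between calls to the robot, and variables do not carry over. Pictures are saved under pics/ and viewed, about 8 in all and at most 12, crops included, and the job is handed in when it is done.

Besides the shell and the picture viewer there is one more tool, called after "Emit:" by a JSON object that holds its "name" and its "arguments", one argument or row to a line. servo_tool: Moves the arm, as the interface text tells. Its arguments: {"type":"object","properties":{"plan":{"type":"array"},"force":{"type":"number"}},"required":["plan"]}

```bash
ls; mkdir -p pics; cat > h.py <<'E'
import numpy as np, cv2
from scipy.spatial.transform import Rotation as R
from cell import env
def ray(c,u,v):
    "world ray from fixed camera"
    M=cv2.Rodrigues(np.array(c["rvec"],float))[0]; t=np.array(c["tvec"],float).ravel()
    d=M.T@np.array([(u-c["cx"])/c["fx"],(v-c["cy"])/c["fy"],1]); return -M.T@t,d
def plane(o,d,z): return o+d*(z-o[2])/d[2]
def tool(o):
    return R.from_euler('xyz',o["tool_rot"],degrees=True).as_matrix(),np.array(o["tool_pos"])
def wray(c,o,u,v):
    x,y=u-c["cx"],v-c["cy"]; r=np.hypot(x,y); th=r/c["fx"]
    d=np.array([np.sin(th)*x/(r+1e-9),np.sin(th)*y/(r+1e-9),np.cos(th)])
    T=np.array(c["T_tool_cam"]); M,p=tool(o)
    return M@T[:3,3]+p, M@T[:3,:3]@d
def wproj(c,o,P):
    T=np.array(c["T_tool_cam"]); M,p=tool(o)
    q=T[:3,:3].T@(M.T@(np.array(P)-p)-T[:3,3]); r=np.hypot(q[0],q[1]); th=np.arctan2(r,q[2])
    return c["cx"]+c["fx"]*th*q[0]/r, c["cy"]+c["fx"]*th*q[1]/r
def proj(c,P):
    K=np.array([[c["fx"],0,c["cx"]],[0,c["fy"],c["cy"]],[0,0,1]])
    return cv2.projectPoints(np.array([P],float),np.array(c["rvec"],float),np.array(c["tvec"],float),K,None)[0].ravel()
def meet(a,b):
    (o1,d1),(o2,d2)=a,b; d1=d1/np.linalg.norm(d1); d2=d2/np.linalg.norm(d2)
    s=np.linalg.lstsq(np.c_[d1,-d2],o2-o1,rcond=None)[0]
    p,q=o1+s[0]*d1,o2+s[1]*d2; return (p+q)/2,np.linalg.norm(p-q)
E
python3 - <<'E'
from h import *
o=env.get_obs(); print(o)
for n in ["top","side","wrist"]:
    c=env.read_camera(n); cv2.imwrite(f"pics/{n}0.png",c["image"]); print(n,{k:v for k,v in c.items() if k!="image"})
E
```

```text
pics
{'time_s': 0.0, 'qpos': array([71.62570734, 18.43892694, -4.01800924, 83.17480719,  1.29692309,
       78.54148049, -3.25953314]), 'joint_velocities': array([-0.01649202,  0.01908848,  0.00150799,  0.00136473,  0.05028703,
       -0.01186579, -0.05449956]), 'effort': array([ 8.41359656e-05, -4.91288352e+01, -4.03519431e-01, -3.12532532e+01,
       -6.37794798e-02,  4.37053211e-02,  2.15193263e-04]), 'tool_pos': array([ 0.21335438, -0.61339598,  0.22146421]), 'tool_rot': array([-1.79890148e+02,  6.89609111e-03,  1.91872488e+01]), 'force': array([ 0.77648008, -0.54085729, -0.15829472]), 'wrist_torque': array([-0.00441279, -0.0313296 , -0.03287739]), 'grip_width': 0.0871636188169723}
top {'fx': 478.32729005443423, 'fy': 478.32729005443423, 'cx': 319.19846913701986, 'cy': 233.91176628922727, 'rvec': array([ 2.15298614, -2.12434255,  0.17233203]), 'tvec': array([0.00871617, 0.4910928 , 1.11933229])}
side {'fx': 520.5825809627587, 'fy': 520.5825809627587, 'cx': 310.24230391535525, 'cy': 239.35277551762343, 'rvec': array([ 0.84439072, -2.59892829,  1.01348214]), 'tvec': array([0.39235791, 0.24387059, 1.2110617 ])}
wrist {'fx': 371.64829954431775, 'fy': 371.64829954431775, 'cx': 319.07355905761915, 'cy': 236.0266408223704, 'T_tool_cam': array([[-6.53870558e-04, -9.53315347e-01, -3.01975864e-01,
         8.39243556e-02],
       [ 9.99997294e-01,  5.08780028e-05, -2.32591956e-03,
        -5.84932796e-04],
       [ 2.23269874e-03, -3.01976568e-01,  9.53312733e-01,
        -1.62534605e-01],
       [ 0.00000000e+00,  0.00000000e+00,  0.00000000e+00,
         1.00000000e+00]])}
```

View pics/top0.png

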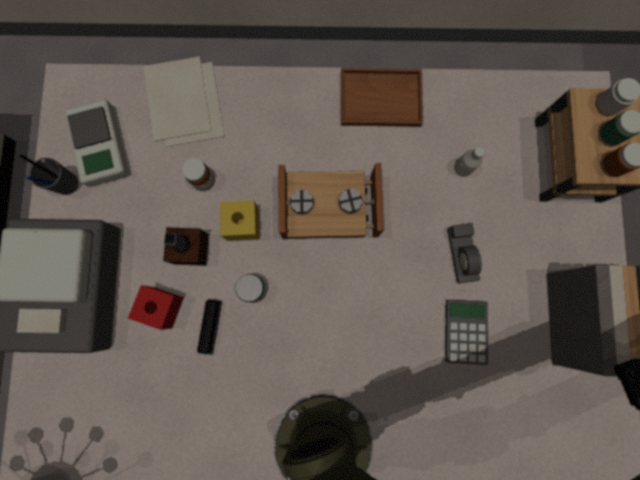

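View pics/side0.png

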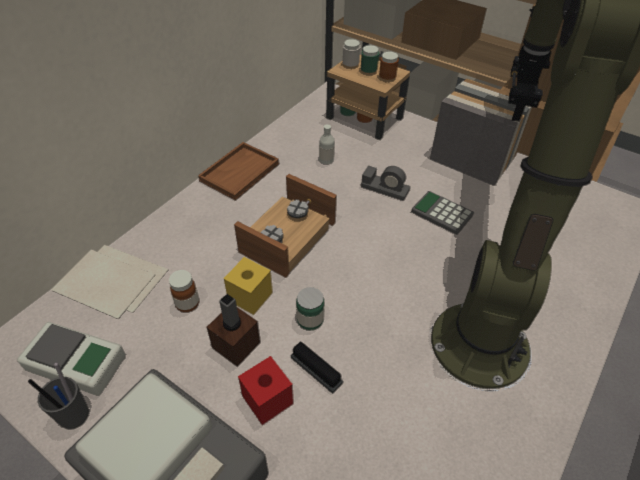

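Top: the loose panel is at (377,198) (a gap to the shelf) and its disc at (350,201). The driver stands in the dark brown block (185,246). Look-alikes are the yellow block (238,219), the red block (155,307) and the fitted disc (302,202). Candidates chosen by description; measuring now.

```bash
cat > m.py <<'E'
from h import *
t=env.read_camera("top"); s=env.read_camera("side")
def P(n,u,v,z): print(n,plane(*ray(t,u,v),z).round(3))
for a in [("drv cap",178,240,.184),("block",189,246,.09),("disc",350,201,.079),("disc2",302,202,.079),("panel top R",378,165,.11),("panel bot R",379,231,.11),("spray",470,160,.1),("tin",250,288,.09),("jar",197,172,.1),("tape",464,252,.06),("yellow",238,219,.09)]: P(*a)
for n,a,b in [("disc",(350,201),(298,209)),("disc2",(302,202),(272,234)),("drvcap",(176,240),(227,298)),("panelTopcornerfar",(380,165),(288,180))]:
    print(n,[x.round(3) for x in meet(ray(t,*a),ray(s,*b))])
a=cv2.resize(t["image"][180:280,150:250],(400,400),interpolation=3)
b=cv2.resize(t["image"][150:250,290:390],(400,400),interpolation=3)
cv2.imwrite("pics/crop1.png",cv2.convertScaleAbs(np.hstack([a,b]),alpha=1.7))
E
python3 m.py
```

```text
drv cap [0.451 0.313 0.184]
block [0.45  0.315 0.09 ]
disc [ 0.564 -0.056  0.079]
disc2 [0.56  0.057 0.079]
panel top R [ 0.644 -0.119  0.11 ]
panel bot R [ 0.488 -0.121  0.11 ]
spray [ 0.662 -0.337  0.1  ]
tin [0.356 0.171 0.09 ]
jar [0.624 0.303 0.1  ]
tape [ 0.449 -0.328  0.06 ]
yellow [0.515 0.205 0.09 ]
disc [array([ 0.567, -0.057,  0.071]), np.float64(0.001)]
disc2 [array([0.564, 0.058, 0.072]), np.float64(0.003)]
drvcap [array([0.457, 0.325, 0.17 ]), np.float64(0.011)]
panelTopcornerfar [array([ 0.654, -0.127,  0.08 ]), np.float64(0.003)]
```

View pics/crop1.png

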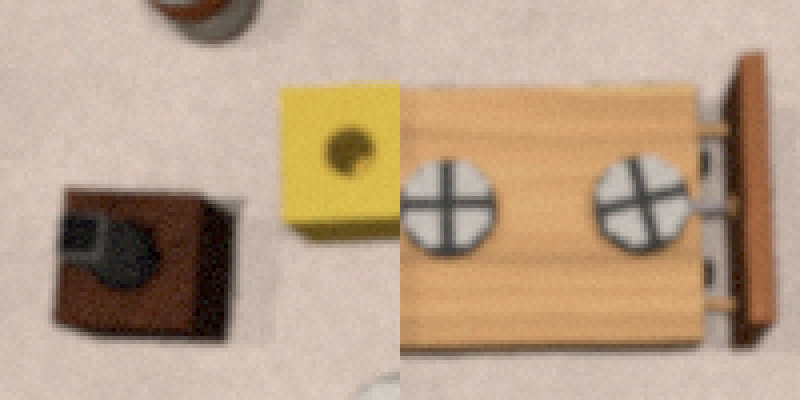

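Crop confirms it: the dark block holds the driver (handle at about (80,238) in the crop), and the right disc (640,203) has its slot tilted and sits beside the panel that stands off. Now turning to the riser's yaw and moving to a look point beyond the panel.

Emit:
{"name": "servo_tool", "arguments": {
  "plan": [
    [0,[0,0,-0.5],[0,0,5.7]],
    [0,[0,0,-0.5],[0,0,5.7]],
    [0,[0,0,-0.5],[0,0,5.7]],
    [0,[2.6,-3.1,-0.4],[0,0,0]],
    [0,[2.6,-3.1,-0.4],[0,0,0]],
    [0,[2.6,-3.1,-0.4],[0,0,0]],
    [0,[2.6,-3.1,-0.4],[0,0,0]],
    [0,[2.6,-3.1,-0.4],[0,0,0]],
    [0,[2.6,-3.1,-0.4],[0,0,0]],
    [0,[2.6,-3.1,-0.4],[0,0,0]],
    [0,[2.6,-3.1,-0.4],[0,0,0]],
    [0,[2.6,-3.1,-0.4],[0,0,0]],
    [0,[2.6,-3.1,-0.4],[0,0,0]],
    [0,[2.6,-3.1,-0.4],[0,0,0]],
    [0,[0,0,0],[0,0,0]]
  ],
  "force": 30
}}

```text
time_s: 1.5
tool_pos: [0.4977, -0.2573, 0.2787]
tool_rot: [-179.8, 0.2, 0.6]
force: [0.3, 1.3, -0.1]
grip_width: 0.0016
```

Emit:
{"name": "servo_tool", "arguments": {
  "plan": [
    [0,[2.5,-3,0],[0,0,0]],
    [0,[2.5,-3,0],[0,0,0]],
    [0,[0,0,0],[0,0,0]],
    [0,[0,0,0],[0,0,0]]
  ]
}}

```text
time_s: 1.83
tool_pos: [0.5445, -0.1991, 0.2786]
tool_rot: [-179.8, 0.1, 0.9]
force: [-0.4, -0.6, -0.0]
grip_width: 0.0003
```

```bash
cat > w.py <<'E'
from h import *
import sys,json
o=env.get_obs(); c=env.read_camera("wrist"); n=sys.argv[1]
cv2.imwrite(f"pics/{n}.png",cv2.convertScaleAbs(c["image"],alpha=1.6))
import pickle; pickle.dump((o,c),open(f"{n}.pkl","wb"))
print(o["tool_pos"].round(4),o["tool_rot"].round(2),o["qpos"].round(1),o["force"].round(1))
E
python3 w.py w1
```

```text
[ 0.5445 -0.1991  0.2786] [-1.7984e+02  1.3000e-01  8.7000e-01] [ 37.5  10.  -22.8  87.7   3.8  83.2 -74.6] [-0.4 -0.6 -0. ]
```

View pics/w1.png

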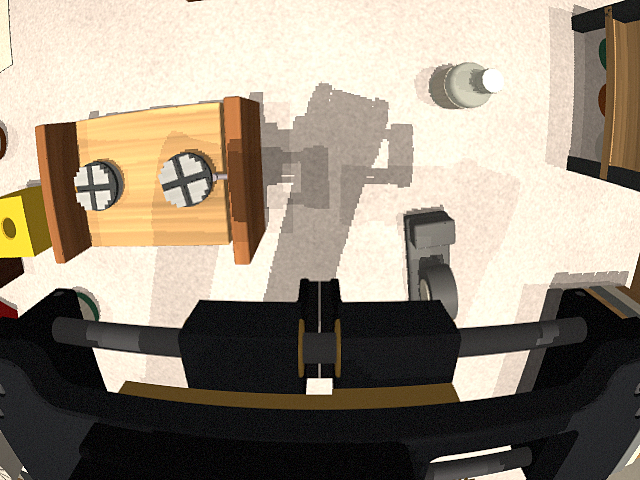

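Wrist view: target disc at (187,179), fitted disc (98,186), loose panel's top strip about x 225–243 from y 97 to 262. Fingers at (320,285).

```bash
python3 - <<'E'
from h import *; import pickle
o,c=pickle.load(open("w1.pkl","rb")); im=c["image"]
for n,u,v,z in [("d1",187,179,.079),("d2",98,186,.079),("d1-t",187,179,.079)]: print(n,plane(*wray(c,o,u,v),z).round(4))
t=env.read_camera("top")
print("disc 2view",[x.round(3) for x in meet(ray(t,350.3,201),wray(c,o,187,179))])
for v in (110,140,180,220,250): print(v,im[v,220:268:2].tolist().__str__().replace(" ","")) if v in(140,220) else 0
# disc mask
hsv=cv2.cvtColor(im,cv2.COLOR_BGR2HSV)
m=((hsv[...,1]<60)&(hsv[...,2]>90)).astype(np.uint8); 
n,l,st,ce=cv2.connectedComponentsWithStats(m[140:220,60:225])
for i in range(1,n):
    if st[i,4]>40: print(st[i]+[60,140,0,0,0],ce[i]+[60,140])
cv2.imwrite("pics/c2.png",cv2.convertScaleAbs(cv2.resize(im[90:270,60:280],(792,648)[:2],interpolation=3),alpha=1.4)[:600])
E
```

```text
d1 [ 0.5719 -0.0611  0.079 ]
d2 [0.5675 0.051  0.079 ]
d1-t [ 0.5719 -0.0611  0.079 ]
disc 2view [array([ 0.569, -0.057,  0.065]), np.float64(0.003)]
140 [[74,115,152],[28,48,63],[20,37,47],[45,81,129],[48,84,134],[29,46,76],[30,51,82],[26,48,80],[32,54,83],[31,52,84],[25,47,77],[16,30,47],[16,32,53],[20,33,53],[15,27,42],[11,27,43],[20,33,49],[21,28,47],[14,31,48],[15,28,46],[42,50,63],[87,94,101],[85,91,101],[85,92,101]]
220 [[72,111,145],[73,111,147],[72,113,150],[53,85,114],[32,50,66],[35,59,90],[45,78,127],[17,34,55],[21,39,62],[25,42,67],[22,43,68],[19,39,64],[25,43,65],[17,33,55],[18,31,48],[15,30,50],[17,26,42],[14,27,42],[17,27,45],[19,32,49],[17,31,51],[19,30,51],[38,47,61],[85,92,101]]
[179 154  24  23 334] [189.45508982 165.2994012 ]
[158 160  20  25 305] [167.41639344 172.67540984]
[ 92 165  17  20 246] [ 99.1300813  175.42276423]
[ 74 167  15  19 218] [ 81.16055046 177.14678899]
[213 174  12   7  53] [217.9245283 176.9245283]
[187 178  21  25 334] [197.20958084 189.64670659]
[163 186  23  22 300] [175.26       196.50666667]
[ 95 190  16  20 236] [102.11864407 198.31355932]
[ 76 192  16  19 210] [ 84.2952381  199.80952381]
```

View pics/c2.png

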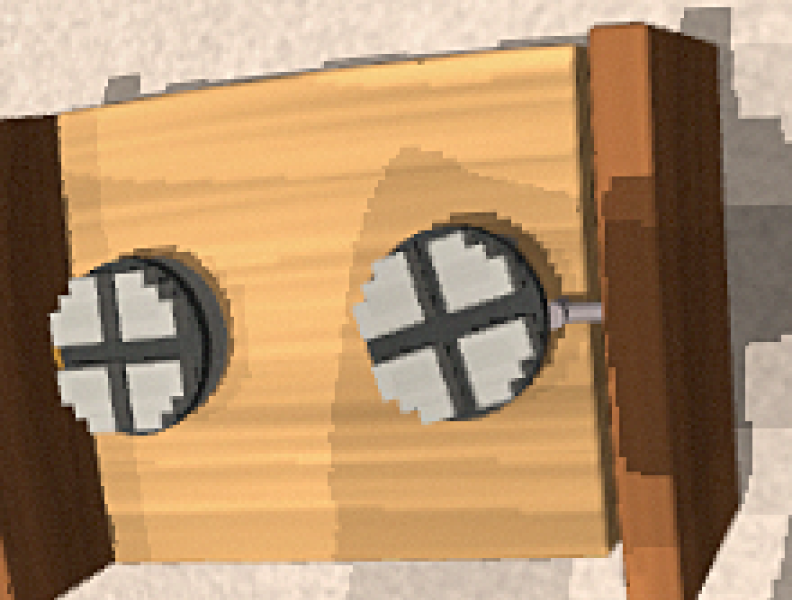

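Crop: slot cross centre at (182,181) full-frame, arms slightly rotated; panel top's outer edge runs (241,97) to (250,254).

```bash
python3 - <<'E'
from h import *; import pickle
o,c=pickle.load(open("w1.pkl","rb"))
W=lambda u,v,z: plane(*wray(c,o,u,v),z)
q=[(189.5,165.3),(167.4,172.7),(197.2,189.6),(175.3,196.5)]
Q=np.array([W(*p,.079) for p in q]); print("d1",Q.mean(0).round(4))
q2=[(99.1,175.4),(81.2,177.1),(102.1,198.3),(84.3,199.8)]
Q2=np.array([W(*p,.079) for p in q2]); print("d2",Q2.mean(0).round(4))
for X in(Q,Q2):
  d=X-X.mean(0); a=np.degrees(np.arctan2(d[:,1],d[:,0])); print("slot angle mod90",((a-45)%90).round(1))
v=Q2.mean(0)-Q.mean(0); print("riser yaw",np.degrees(np.arctan2(-v[0],v[1])), np.linalg.norm(v))
a,b=W(241.1,97,.11),W(249.7,253.9,.11); print("edge",a,b,np.linalg.norm(a-b),np.degrees(np.arctan2(a[1]-b[1],a[0]-b[0])))
t=env.read_camera("top"); m=Q.mean(0)
print(proj(t,m),proj(t,Q2.mean(0)),"seen 350.3,200.7 / 302,202")
E
```

```text
d1 [ 0.5699 -0.0556  0.079 ]
d2 [0.5659 0.0607 0.079 ]
slot angle mod90 [15.6 15.5 15.4 15.8]
slot angle mod90 [1.7 1.7 2.2 2.1]
riser yaw 1.948081783888756 0.11634915319527472
edge [ 0.65065923 -0.12664051  0.11      ] [ 0.503457   -0.13100231  0.11      ] 0.14726684239929902 1.6972546834245055
[349.6174351  198.72306306] [300.45280178 199.69562364] seen 350.3,200.7 / 302,202
```

Riser yaw ≈1.9°, slot ≈15.6° (mod 90), stand-off ≈20 mm. Descending outside the panel.

Emit:
{"name": "servo_tool", "arguments": {
  "plan": [
    [0,[0.5,0,3.6],[0,0,-0.5]],
    [0,[0.5,0,3.6],[0,0,-0.5]],
    [0,[0.5,0,3.6],[0,0,0]],
    [0,[0.5,0,3.6],[0,0,0]],
    [0,[0.2,0,3.6],[0,0,0]],
    [0,[0,0,3.0],[0,0,0]],
    [0,[0,0,0.5],[0,0,0]],
    [0,[0,0,0],[0,0,0]]
  ]
}}

```text
time_s: 2.65
tool_pos: [0.5626, -0.2167, 0.0599]
tool_rot: [179.5, -0.2, 0.6]
force: [0.3, 0.3, 1.0]
grip_width: 0.0003
```

Emit:
{"name": "servo_tool", "arguments": {
  "plan": [
    [0,[0,-2,0],[0,0,-0.7]],
    [0,[0.2,-2,0],[0,0,-0.7]],
    [0,[0,-1,0],[0,0,0]],
    [0,[0,0,0],[0,0,0]]
  ]
}}

```text
time_s: 2.98
tool_pos: [0.5654, -0.1671, 0.0651]
tool_rot: [179.3, -0.5, 1.7]
force: [0.5, -0.1, 0.3]
grip_width: 0.0006
```

Emit:
{"name": "servo_tool", "arguments": {
  "plan": [
    [0,[0,-1,0.2],[0,0,0]],
    [0,[0,-0.6,0.2],[0,0,0]],
    [0,[0,-0.6,0],[0,0,0]],
    [0,[0,-0.3,0],[0,0,0]]
  ]
}}

```text
time_s: 3.32
tool_pos: [0.5674, -0.1409, 0.0649]
tool_rot: [179.0, -0.9, 1.8]
force: [0.1, -2.7, -1.1]
grip_width: 0.0001
```

In contact (2.7 N ≈ sliding friction). Pushing on gently.

Emit:
{"name": "servo_tool", "arguments": {
  "plan": [
    [0,[0,-0.4,0],[0,0,0]],
    [0,[0,-0.3,0],[0,0,0]]
  ]
}}

```text
time_s: 3.48
tool_pos: [0.5672, -0.1356, 0.0649]
tool_rot: [178.8, -1.0, 1.7]
force: [1.7, -3.7, -0.5]
grip_width: 0.0006
```

Emit:
{"name": "servo_tool", "arguments": {
  "plan": [
    [0,[0,-0.3,0],[0,0,0]]
  ]
}}

```text
time_s: 3.57
tool_pos: [0.5671, -0.1335, 0.0649]
tool_rot: [178.8, -1.0, 1.7]
force: [0.1, -4.7, 0.5]
grip_width: 0.0003
```

Emit:
{"name": "servo_tool", "arguments": {
  "plan": [
    [0,[0,-0.2,0],[0,0,0]]
  ]
}}

```text
time_s: 3.65
tool_pos: [0.5671, -0.1334, 0.065]
tool_rot: [178.6, -1.0, 1.6]
force: [0.5, -7.5, -1.0]
grip_width: 0.0006
```

Emit:
{"name": "servo_tool", "arguments": {
  "plan": [
    [0,[0,-0.3,0],[0,0,0]]
  ]
}}

```text
time_s: 3.73
tool_pos: [0.5671, -0.1336, 0.065]
tool_rot: [178.4, -1.0, 1.5]
force: [1.2, -7.6, -0.6]
grip_width: 0.0007
```

Emit:
{"name": "servo_tool", "arguments": {
  "plan": [
    [0,[0,-0.4,0],[0,0,0]]
  ]
}}

```text
time_s: 3.82
tool_pos: [0.5671, -0.1336, 0.0651]
tool_rot: [178.2, -1.1, 1.3]
force: [0.6, -9.3, -1.8]
grip_width: 0.0003
```

Firm rise to 9 N with no motion: panel meets the pads. Retreat and lift.

Emit:
{"name": "servo_tool", "arguments": {
  "plan": [
    [0,[0,2,0],[0,0,0]],
    [0,[0,2,0],[0,0,0]],
    [0,[0,0,-3.5],[0,0,0]],
    [0,[0,0,-4],[0,0,0]],
    [0,[0,0,-4],[0,0,0]],
    [0,[0,0,-4],[0,0,0]],
    [0,[0,0,-4],[0,0,0]],
    [0,[0,0,-4],[0,0,0]],
    [0,[0,0,0],[0,0,0]]
  ]
}}

```text
time_s: 4.57
tool_pos: [0.561, -0.1622, 0.3067]
tool_rot: [179.0, -0.5, 1.3]
force: [0.6, -0.5, 1.5]
grip_width: 0.0004
```

```bash
cat > go.py <<'E'
from h import *
import sys
x=list(map(float,sys.argv[1:])); o=env.get_obs(); M,p=tool(o)
G=R.from_euler('xyz',[180,0,x[3]],degrees=True).as_matrix()
print("pose",o["tool_pos"].round(4),o["tool_rot"].round(2),"q",o["qpos"].round(1),"f",o["force"].round(1),"grip",round(o["grip_width"],4))
print("shift cm now",(M.T@(np.array(x[:3])-p)*100).round(2),"after turn",(G.T@(np.array(x[:3])-p)*100).round(2),"turn",R.from_matrix(M.T@G).as_rotvec(degrees=True).round(2))
E
python3 go.py 0.43 0.30 0.31 1.9; python3 w.py w2
python3 - <<'E'
from h import *; import pickle
o,c=pickle.load(open("w2.pkl","rb")); im=c["image"]
v=np.array([-np.sin(np.radians(1.9)),np.cos(np.radians(1.9))])
for k in (0,.06):   # predicted pixel rows of top edge at standoffs
  pass
for off in (0.008,0.015,0.02):
  print(off,np.round(wproj(c,o,[*(np.array([.5690,-.056])-v*(0.053+off)),.11]),1))
print(plane(*wray(c,o,0,0),.11))
E
```

```text
pose [ 0.561  -0.1622  0.3067] [179.04  -0.46   1.33] q [ 34.    9.6 -24.   85.1   4.7  85.5 -78.7] f [ 0.6 -0.5  1.5] grip 0.0004
shift cm now [-12.02 -46.5   -1.21] after turn [-11.56 -46.63  -0.33] turn [ 0.96 -0.46 -0.57]
[ 0.561  -0.1622  0.3067] [179.04  -0.46   1.33] [ 34.    9.6 -24.   85.1   4.7  85.5 -78.7] [ 0.6 -0.5  1.5]
0.008 [271.8 197.9]
0.015 [278.8 197.7]
0.02 [283.9 197.6]
[0.83932595 0.24842697 0.11      ]
```

Emit:
{"name": "servo_tool", "arguments": {
  "plan": [
    [1,[-1,-3.9,0],[0.5,-0.2,-0.3]],
    [1,[-1,-3.9,0],[0.5,-0.2,-0.3]],
    [1,[-1,-3.9,0],[0,0,0]],
    [1,[-1,-3.9,0],[0,0,0]],
    [1,[-1,-3.9,0],[0,0,0]],
    [1,[-1,-3.9,0],[0,0,0]],
    [1,[-1,-3.9,0],[0,0,0]],
    [1,[-1,-3.9,0],[0,0,0]],
    [1,[-1,-3.9,0],[0,0,0]],
    [1,[-1,-3.9,0],[0,0,0]],
    [1,[-1,-3.9,0],[0,0,0]],
    [1,[-0.5,-3,0],[0,0,0]],
    [1,[0,0,0],[0,0,0]],
    [1,[0,0,0],[0,0,0]]
  ]
}}

```text
time_s: 5.78
tool_pos: [0.4159, 0.3103, 0.2888]
tool_rot: [-179.4, 1.6, 1.9]
force: [0.4, -0.3, 0.1]
grip_width: 0.0834
```

```bash
python3 go.py 0.45 0.315 0.31 1.9; python3 w.py w3
python3 - <<'E'
from h import *; import pickle
o,c=pickle.load(open("w2.pkl","rb")); im=c["image"]
print([(u,im[195:201,u].mean(0).astype(int).tolist()) for u in range(246,300,3)])
o,c=pickle.load(open("w3.pkl","rb"))
print(wproj(c,o,[.45,.315,.184]),wproj(c,o,[.45,.315,.09]))
E
```

```text
pose [0.4159 0.3103 0.2888] [-179.4     1.6     1.93] q [   8.     4.7  -48.9   93.4    2.1   84.4 -129.1] f [ 0.4 -0.3  0.1] grip 0.0834
shift cm now [ 3.36 -0.37 -2.21] after turn [ 3.43 -0.35 -2.12] turn [-0.6   1.6   0.02]
[0.4159 0.3103 0.2888] [-179.4     1.6     1.93] [   8.     4.7  -48.9   93.4    2.1   84.4 -129.1] [ 0.4 -0.3  0.1]
[(246, [29, 37, 45]), (249, [65, 102, 134]), (252, [55, 87, 115]), (255, [64, 102, 133]), (258, [22, 39, 63]), (261, [23, 40, 67]), (264, [20, 38, 65]), (267, [23, 39, 65]), (270, [23, 39, 64]), (273, [14, 28, 46]), (276, [15, 26, 42]), (279, [15, 29, 46]), (282, [62, 67, 73]), (285, [97, 105, 115]), (288, [64, 70, 76]), (291, [65, 70, 76]), (294, [66, 72, 78]), (297, [64, 69, 75])]
(np.float64(317.5094092700555), np.float64(186.07839140337666)) (np.float64(319.12782406805457), np.float64(166.86671996858183))
```

View pics/w3.png

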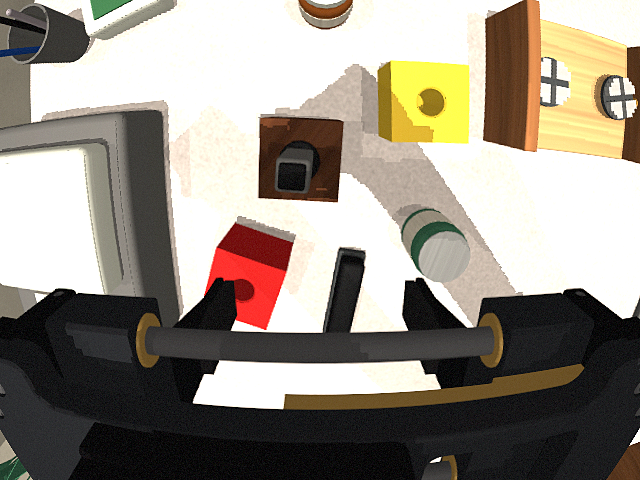

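w2 check: panel edge at u≈271.5, i.e. stand-off ≈8 mm as expected. This view: dark block centred about (300,159), driver cap at (293,173), red block (245,280) and yellow block (424,102) clear of it.

```bash
python3 - <<'E'
from h import *; import pickle
o,c=pickle.load(open("w3.pkl","rb")); im=c["image"]
W=lambda u,v,z: plane(*wray(c,o,u,v),z)
B=np.array([W(*p,.09) for p in [(261,117),(342,121),(337,201),(259,197)]]); print("block corners",B.round(3).tolist(),B.mean(0).round(4))
for i in range(4): d=B[(i+1)%4]-B[i]; print(np.linalg.norm(d[:2]).round(4),(np.degrees(np.arctan2(d[1],d[0]))%90).round(1))
g=cv2.convertScaleAbs(im,alpha=1.6); cv2.imwrite("pics/c3.png",cv2.resize(cv2.convertScaleAbs(im[130:205,255:350],alpha=3.0),(760,600),interpolation=cv2.INTER_NEAREST))
print("cap",W(293,174,.184).round(4))
t=env.read_camera("top"); print("cap top/wrist",[x.round(4) for x in meet(ray(t,170,238.5),wray(c,o,293,174))], plane(*ray(t,170,238.5),.184), plane(*ray(t,184,246),.09))
E
```

```text
block corners [[0.498, 0.372, 0.09], [0.496, 0.295, 0.09], [0.416, 0.296, 0.09], [0.418, 0.374, 0.09]] [0.4569 0.3343 0.09  ]
0.0776 88.4
0.0792 89.0
0.0781 88.8
0.0796 88.7
cap [0.4584 0.333  0.184 ]
cap top/wrist [array([0.4558, 0.3343, 0.1699]), np.float64(0.0006)] [0.45353731 0.33011057 0.184     ] [0.45032826 0.32639583 0.09      ]
```

View pics/c3.png

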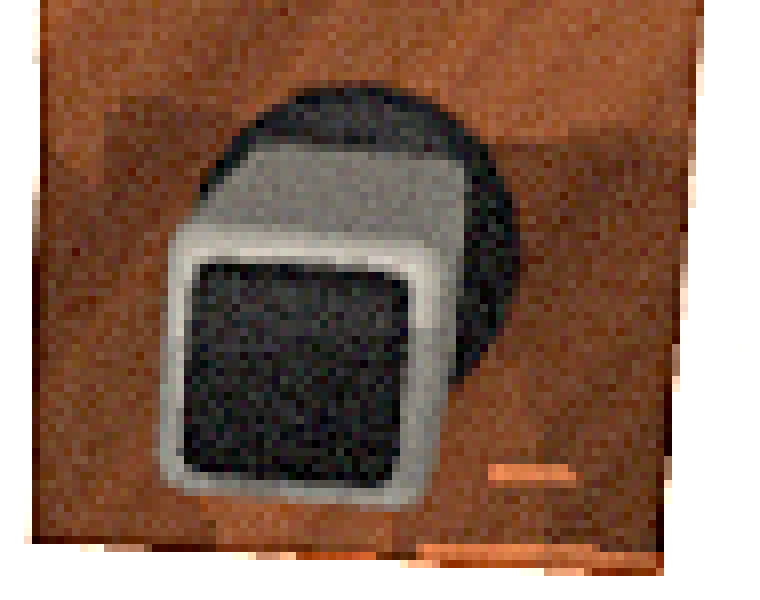

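Driver aligned with its block (yaw ≈ −2°), axis ≈ (0.457, 0.333), with the cap's two-view height reading about 0.170–0.184. Levelling, turning, and coming above it.

Emit:
{"name": "servo_tool", "arguments": {
  "plan": [
    [1,[2,-1,0],[-0.3,0.8,2]],
    [1,[2,-1,0],[-0.3,0.8,2]],
    [1,[0,0,0],[0,0,0]],
    [1,[0,0,0],[0,0,0]]
  ]
}}

```text
time_s: 6.22
tool_pos: [0.4606, 0.3225, 0.286]
tool_rot: [179.6, -0.0, -3.1]
force: [-0.2, 0.3, 0.8]
grip_width: 0.0865
```

```bash
python3 go.py 0.457 0.333 0.127 -2
```

```text
pose [0.4606 0.3225 0.286 ] [179.57  -0.    -3.06] q [   4.7   11.   -48.6   88.6    8.6   84.4 -137.3] f [-0.2  0.3  0.8] grip 0.0865
shift cm now [-0.41 -1.14 15.9 ] after turn [-0.4  -1.03 15.9 ] turn [ 0.43  0.   -1.06]
```

Emit:
{"name": "servo_tool", "arguments": {
  "plan": [
    [1,[-0.2,-0.5,2],[0.2,0,-0.5]],
    [1,[-0.2,-0.5,3],[0.2,0,-0.5]],
    [1,[0,0,3],[0,0,0]],
    [1,[0,0,3],[0,0,0]],
    [1,[0,0,0],[0,0,0]]
  ]
}}

```text
time_s: 6.63
tool_pos: [0.4601, 0.3247, 0.1732]
tool_rot: [179.9, -0.1, -2.6]
force: [-1.3, -0.9, -0.5]
grip_width: 0.0872
```

```bash
python3 go.py 0.457 0.333 0.127 -2
```

```text
pose [0.4601 0.3247 0.1732] [ 1.7987e+02 -1.5000e-01 -2.6400e+00] q [   3.6   14.8  -47.9   98.2   11.7   72.1 -139.6] f [-1.3 -0.9 -0.5] grip 0.0872
shift cm now [-0.36 -0.83  4.62] after turn [-0.34 -0.82  4.62] turn [ 0.13 -0.15 -0.64]
```

Emit:
{"name": "servo_tool", "arguments": {
  "plan": [
    [1,[-0.2,-0.5,2],[0,0,-0.5]],
    [1,[-0.2,-0.5,2],[0,0,-0.3]],
    [1,[0,0,0.6],[0,0,0]],
    [1,[0,0,0],[0,0,0]]
  ]
}}

```text
time_s: 6.97
tool_pos: [0.4589, 0.3294, 0.1291]
tool_rot: [179.7, -0.2, -2.2]
force: [0.1, -0.1, 0.8]
grip_width: 0.0868
```

```bash
python3 go.py 0.457 0.333 0.127 -2
```

```text
pose [0.4589 0.3294 0.1291] [179.69  -0.24  -2.22] q [   2.    17.6  -47.3  100.9   14.3   67.7 -141.7] f [ 0.1 -0.1  0.8] grip 0.0868
shift cm now [-0.21 -0.35  0.2 ] after turn [-0.2  -0.35  0.21] turn [ 0.31 -0.24 -0.22]
```

Emit:
{"name": "servo_tool", "arguments": {
  "plan": [
    [1,[-0.2,-0.35,0.1],[0.3,-0.2,0]],
    [0,[0,0,0],[0,0,0]],
    [0,[0,0,0],[0,0,0]],
    [0,[0,0,0],[0,0,0]],
    [0,[0,0,0],[0,0,0]],
    [0,[0,0,0],[0,0,0]],
    [0,[0,0,0],[0,0,0]]
  ],
  "force": 15
}}

```text
time_s: 7.55
tool_pos: [0.4613, 0.3334, 0.1357]
tool_rot: [-179.8, -0.6, -2.4]
force: [0.1, -0.2, 0.0]
grip_width: 0.0549
```

Emit:
{"name": "servo_tool", "arguments": {
  "plan": [
    [0,[0,0,0],[0,0,0]],
    [0,[0,0,0],[0,0,0]],
    [0,[0,0,0],[0,0,0]],
    [0,[0,0,0],[0,0,0]]
  ],
  "force": 55
}}

```text
time_s: 7.88
tool_pos: [0.4612, 0.3336, 0.1359]
tool_rot: [-179.8, -0.6, -2.4]
force: [-0.3, 0.6, 0.6]
grip_width: 0.0287
```

Emit:
{"name": "servo_tool", "arguments": {
  "plan": [
    [0,[0,0,0],[0,0,0]],
    [0,[0,0,0],[0,0,0]],
    [0,[0,0,0],[0,0,0]]
  ]
}}

```text
time_s: 8.13
tool_pos: [0.4613, 0.3334, 0.1359]
tool_rot: [-179.8, -0.6, -2.4]
force: [0.3, -0.4, 0.5]
grip_width: 0.0256
```

Emit:
{"name": "servo_tool", "arguments": {
  "plan": [
    [0,[0,0,-1],[0,0,0]],
    [0,[0,0,-2],[0,0,0]],
    [0,[0,0,-2],[0,0,0]],
    [0,[0,0,0],[0,0,0]],
    [0,[0,0,0],[0,0,0]]
  ]
}}

```text
time_s: 8.55
tool_pos: [0.4594, 0.3319, 0.1858]
tool_rot: [-179.9, -0.3, -2.4]
force: [0.2, -0.5, -3.2]
grip_width: 0.0258
```

Emit:
{"name": "servo_tool", "arguments": {
  "plan": [
    [0,[0,0,-3.5],[0,0,0]],
    [0,[0,0,-3.5],[0,0,0]],
    [0,[0,0,-3.5],[0,0,-6]],
    [0,[0,0,-1],[0,0,-7]],
    [0,[0,0,0],[0,0,-7]],
    [0,[0,0,0],[0,0,-7]],
    [0,[0,0,0],[0,0,-7]],
    [0,[0,0,0],[0,0,-7]],
    [0,[0,0,0],[0,0,-7]],
    [0,[0,0,0],[0,0,-7]],
    [0,[0,0,0],[0,0,-7]],
    [0,[0,0,0],[0,0,-7]],
    [0,[0,0,0],[0,0,-7]],
    [0,[0,0,0],[0,0,-7]],
    [0,[0,0,0],[0,0,-7]],
    [0,[0,0,0],[0,0,-7]],
    [0,[0,0,0],[0,0,-7]],
    [0,[0,0,0],[0,0,-7]],
    [0,[0,0,0],[0,0,-7]],
    [0,[0,0,0],[0,0,-7]]
  ]
}}

```text
time_s: 10.22
tool_pos: [0.4493, 0.3249, 0.2803]
tool_rot: [-178.2, -0.1, 125.6]
force: [-0.2, -0.5, -2.8]
grip_width: 0.026
```

```bash
python3 go.py 0.568 -0.056 0.29 195.6
```

```text
pose [0.4493 0.3249 0.2803] [-1.7823e+02 -1.2000e-01  1.2559e+02] q [ 17.8  17.1 -67.9  88.6  15.3  86.7 -14.9] f [-0.2 -0.5 -2.8] grip 0.026
shift cm now [-37.88 -12.54  -0.67] after turn [ -1.19 -39.88  -0.97] turn [ -1.47  -1.18 -70.  ]
```

Emit:
{"name": "servo_tool", "arguments": {
  "plan": [
    [0,[-3.4,-1.15,-0.1],[-0.7,-0.6,0]],
    [0,[-3.4,-1.15,-0.1],[-0.7,-0.6,0]],
    [0,[-3.4,-1.15,-0.1],[0,0,0]],
    [0,[-3.4,-1.15,-0.1],[0,0,0]],
    [0,[-3.4,-1.15,-0.1],[0,0,0]],
    [0,[-3.4,-1.15,-0.1],[0,0,0]],
    [0,[-3.4,-1.15,-0.1],[0,0,0]],
    [0,[-3.4,-1.15,-0.1],[0,0,0]],
    [0,[-3.4,-1.15,-0.1],[0,0,0]],
    [0,[-3.4,-1.15,-0.1],[0,0,0]],
    [0,[-2,-0.5,0],[0,0,0]],
    [0,[0,0,0],[0,0,-7]],
    [0,[0,0,0],[0,0,-7]],
    [0,[0,0,0],[0,0,-7]],
    [0,[0,0,0],[0,0,-7]],
    [0,[0,0,0],[0,0,-7]],
    [0,[0,0,0],[0,0,-7]],
    [0,[0,0,0],[0,0,-7]],
    [0,[0,0,0],[0,0,-7]],
    [0,[0,0,0],[0,0,-7]]
  ]
}}

```text
time_s: 11.88
tool_pos: [0.5542, -0.0567, 0.2665]
tool_rot: [-179.5, -2.3, -168.8]
force: [-0.1, -0.4, -3.4]
grip_width: 0.0258
```

```bash
python3 go.py 0.568 -0.056 0.24 195.6
```

```text
pose [ 0.5542 -0.0567  0.2665] [-179.5    -2.29 -168.85] q [ 60.   20.1 -71.2  89.3  19.5  86.6  89.1] f [-0.1 -0.4 -3.4] grip 0.0258
shift cm now [-1.47 -0.17  2.59] after turn [-1.34 -0.3   2.65] turn [-0.41 -2.31 -4.43]
```

Emit:
{"name": "servo_tool", "arguments": {
  "plan": [
    [0,[-0.7,-0.1,1.2],[-0.2,-1.1,-2.2]],
    [0,[-0.7,-0.1,1.2],[-0.2,-1.1,-2.2]],
    [0,[0,0,0],[0,0,0]],
    [0,[0,0,0],[0,0,0]],
    [0,[0,0,0],[0,0,0]]
  ]
}}

```text
time_s: 12.3
tool_pos: [0.5646, -0.0559, 0.2362]
tool_rot: [179.7, -0.5, -164.0]
force: [0.3, -0.0, -3.3]
grip_width: 0.0257
```

```bash
python3 go.py 0.568 -0.056 0.24 195.6; python3 w.py w4
```

```text
pose [ 0.5646 -0.0559  0.2362] [ 179.71   -0.52 -163.98] q [ 60.7  21.9 -71.7  91.8  20.7  82.1  93.2] f [ 0.3 -0.  -3.3] grip 0.0257
shift cm now [-0.32 -0.1  -0.39] after turn [-0.33 -0.1  -0.38] turn [ 0.29 -0.52  0.42]
[ 0.5646 -0.0559  0.2362] [ 179.71   -0.52 -163.98] [ 60.7  21.9 -71.7  91.8  20.7  82.1  93.2] [ 0.3 -0.  -3.3]
```

View pics/w4.png

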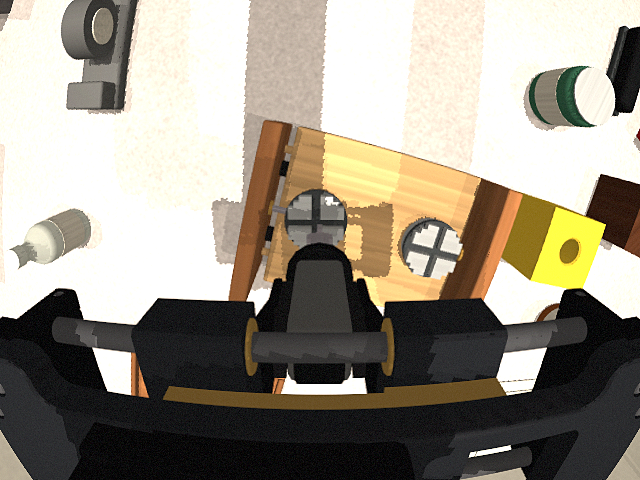

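```bash
python3 - <<'E'
from h import *; import pickle
o,c=pickle.load(open("w4.pkl","rb")); im=c["image"]; M,p=tool(o)
print("disc",[plane(*wray(c,o,u,v),.079).round(4).tolist() for u,v in [(316.5,219.5)]])
for dx in (-.005,0,.005):
  for zc in (.046,):
    q=[wproj(c,o,p+M@np.array([dx+.02*np.cos(a),.02*np.sin(a),zc])) for a in np.linspace(0,2*np.pi,73)]
    q=np.array(q); print(dx,zc,"collar u",q[:,0].min().round(1),q[:,0].max().round(1),"v min",q[:,1].min().round(1))
g=cv2.cvtColor(im,cv2.COLOR_BGR2GRAY)
print("col 318",[(v,int(g[v,312:325].mean())) for v in range(186,262,3)])
for v in (200,208,236,254): print(v,[(u,int(g[v-1:v+2,u].mean())) for u in range(278,360,3)])
E
```

```text
disc [[0.5659, -0.0558, 0.079]]
-0.005 0.046 collar u 284.6 350.2 v min 239.3
0 0.046 collar u 284.3 350.4 v min 231.2
0.005 0.046 collar u 284.1 350.7 v min 223.0
col 318 [(186, 87), (189, 49), (192, 36), (195, 45), (198, 54), (201, 55), (204, 51), (207, 48), (210, 42), (213, 43), (216, 44), (219, 48), (222, 26), (225, 44), (228, 47), (231, 53), (234, 58), (237, 57), (240, 58), (243, 20), (246, 8), (249, 13), (252, 10), (255, 7), (258, 8), (261, 39)]
200 [(278, 82), (281, 71), (284, 73), (287, 89), (290, 82), (293, 43), (296, 56), (299, 93), (302, 100), (305, 100), (308, 99), (311, 80), (314, 30), (317, 35), (320, 67), (323, 98), (326, 122), (329, 170), (332, 166), (335, 54), (338, 50), (341, 129), (344, 126), (347, 142), (350, 146), (353, 142), (356, 148), (359, 147)]
208 [(278, 69), (281, 66), (284, 65), (287, 51), (290, 86), (293, 78), (296, 85), (299, 89), (302, 98), (305, 97), (308, 95), (311, 78), (314, 27), (317, 31), (320, 57), (323, 75), (326, 76), (329, 75), (332, 75), (335, 76), (338, 82), (341, 84), (344, 49), (347, 98), (350, 77), (353, 97), (356, 77), (359, 74)]
236 [(278, 102), (281, 94), (284, 85), (287, 85), (290, 79), (293, 86), (296, 84), (299, 84), (302, 86), (305, 88), (308, 57), (311, 58), (314, 57), (317, 57), (320, 58), (323, 59), (326, 57), (329, 59), (332, 70), (335, 79), (338, 87), (341, 89), (344, 78), (347, 141), (350, 139), (353, 141), (356, 142), (359, 144)]
254 [(278, 95), (281, 90), (284, 74), (287, 73), (290, 77), (293, 60), (296, 4), (299, 11), (302, 11), (305, 7), (308, 10), (311, 7), (314, 4), (317, 4), (320, 10), (323, 11), (326, 8), (329, 4), (332, 8), (335, 5), (338, 9), (341, 7), (344, 19), (347, 142), (350, 139), (353, 141), (356, 143), (359, 147)]
```

Disc centre (316,220), slot square with the picture; collar rim top at v≈243, the shaft end just showing. One close crop to check the tip over the slot.

```bash
python3 - <<'E'
from h import *; import pickle
o,c=pickle.load(open("w4.pkl","rb")); im=c["image"]; M,p=tool(o)
for dx in (-.01,-.007,-.004,0): print(dx,[np.round(wproj(c,o,p+M@np.array([dx+a,b,.124])),1).tolist() for a,b in [(0,0),(-.0075,0),(.0075,0),(0,.0075)]],"shaft@.1",np.round(wproj(c,o,p+M@np.array([dx-.007,0,.1])),1))
cv2.imwrite("pics/c4.png",cv2.resize(cv2.convertScaleAbs(im[185:260,270:370],alpha=1.8),(800,600),interpolation=cv2.INTER_NEAREST))
E
```

```text
-0.01 [[317.6, 238.7], [317.6, 247.4], [317.6, 229.9], [326.9, 238.7]] shaft@.1 [317.6 257.3]
-0.007 [[317.6, 235.2], [317.6, 244.0], [317.6, 226.3], [326.9, 235.2]] shaft@.1 [317.6 253.6]
-0.004 [[317.6, 231.6], [317.6, 240.5], [317.6, 222.7], [326.9, 231.6]] shaft@.1 [317.6 249.9]
0 [[317.6, 226.9], [317.6, 235.8], [317.6, 217.8], [326.9, 226.9]] shaft@.1 [317.5 244.8]
```

View pics/c4.png

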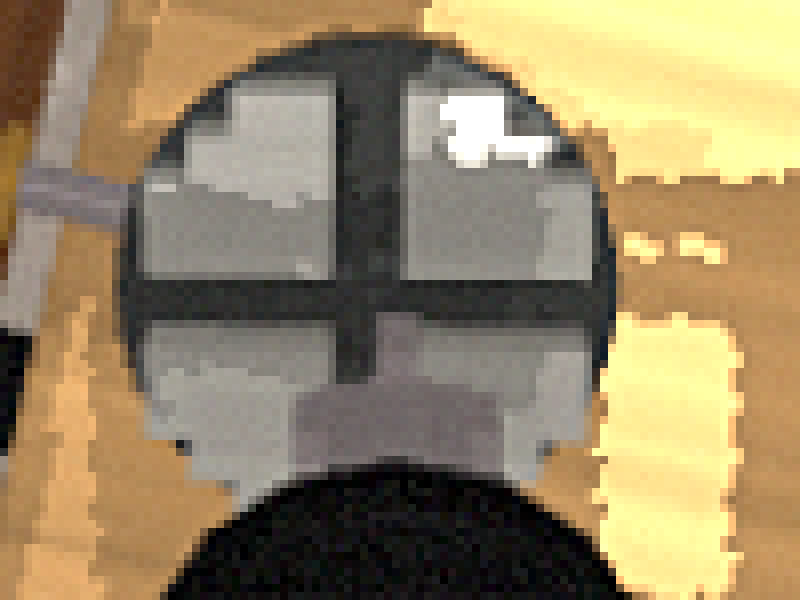

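Crop: slot cross centre at pixel (316.1, 222.5), vanes parallel to the slot, blade's near vane end at (319.6, 224.4).

```bash
python3 - <<'E'
from h import *; import pickle
o,c=pickle.load(open("w4.pkl","rb")); M,p=tool(o)
S=plane(*wray(c,o,316.1,222.5),.079); print("slot",S, "tool",M.T@(S-p)*1000)
zt=p[2]-.124
T=plane(*wray(c,o,319.6,224.4),zt); print("vane end, tool mm",M.T@(T-p)*1000)
E
python3 go.py 0.5646 -.0559 .2 196
```

```text
slot [ 0.56869897 -0.05536575  0.079     ] tool [ -5.55445202  -1.38465471 157.12731522]
vane end, tool mm [  2.04655562   1.6213032  124.03377453]
pose [ 0.5647 -0.0559  0.2364] [ 179.72   -0.51 -163.98] q [ 60.7  21.9 -71.7  91.8  20.7  82.2  93.2] f [ 0.6 -0.3 -3.4] grip 0.0258
shift cm now [-0.03 -0.02  3.64] after turn [0.01 0.   3.64] turn [ 0.28 -0.51  0.02]
```

Emit:
{"name": "servo_tool", "arguments": {
  "plan": [
    [0,[0,-0.3,0.5],[0.2,-0.4,0]],
    [0,[0,0,1],[0,0,0]],
    [0,[0,0,0.5],[0,0,0]],
    [0,[0,0,0],[0,0,0]]
  ]
}}

```text
time_s: 12.68
tool_pos: [0.5659, -0.0589, 0.2158]
tool_rot: [-179.9, -0.0, -164.1]
force: [0.5, -0.1, -2.8]
grip_width: 0.0256
```

```bash
python3 go.py 0.5655 -.053 .195 196; python3 w.py w5;python3 - <<'E'
from h import *; import pickle
o,c=pickle.load(open("w5.pkl","rb")); im=c["image"]
cv2.imwrite("pics/c5.png",cv2.resize(cv2.convertScaleAbs(im[185:260,270:370],alpha=1.8),(800,600),interpolation=cv2.INTER_NEAREST))
E
```

```text
pose [ 0.5659 -0.0589  0.2158] [-1.7995e+02 -2.0000e-02 -1.6406e+02] q [ 60.9  22.3 -71.3  93.8  21.5  79.5  92.8] f [ 0.5 -0.1 -2.8] grip 0.0256
shift cm now [-0.13  0.58  2.08] after turn [-0.13  0.57  2.08] turn [-0.05 -0.02 -0.06]
[ 0.5659 -0.0589  0.2158] [-1.7995e+02 -2.0000e-02 -1.6406e+02] [ 60.9  22.3 -71.3  93.8  21.5  79.5  92.8] [ 0.5 -0.1 -2.8]
```

View pics/c5.png

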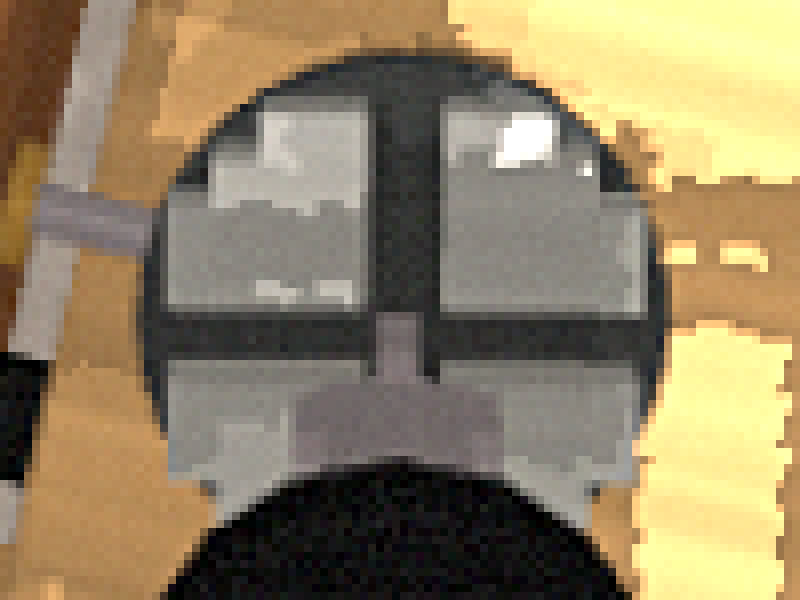

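Vane now lies over the slot's line (u 319.6 vs 320.6); slot centre at (320.6, 227).

```bash
python3 - <<'E'
from h import *; import pickle
o,c=pickle.load(open("w5.pkl","rb")); M,p=tool(o)
S=plane(*wray(c,o,320.6,227),.079); print("slot",S, "tool",M.T@(S-p)*1000)
E
```

```text
slot [ 0.56887206 -0.05554968  0.079     ] tool [ -3.84659117   2.49970281 136.83942849]
```

Emit:
{"name": "servo_tool", "arguments": {
  "plan": [
    [0,[0.16,0.08,0.5],[0,0,0]],
    [0,[0,0,0.4],[0,0,0]],
    [0,[0,0,0.3],[0,0,0]],
    [0,[0,0,0.2],[0,0,0]]
  ]
}}

```text
time_s: 13.07
tool_pos: [0.5644, -0.0581, 0.2016]
tool_rot: [-179.9, 0.0, -164.1]
force: [-0.1, -0.0, -2.6]
grip_width: 0.0259
```

Emit:
{"name": "servo_tool", "arguments": {
  "plan": [
    [0,[0,0,0.3],[0,0,0]],
    [0,[0,0,0.3],[0,0,0]]
  ]
}}

```text
time_s: 13.23
tool_pos: [0.5645, -0.058, 0.1952]
tool_rot: [-179.9, 0.1, -164.0]
force: [0.1, -0.6, -3.0]
grip_width: 0.0261
```

Blade went into the slot (tip ≈ 71 mm, no contact force). Turn clockwise (+tool z), circling the TCP about the driver's axis.

Emit:
{"name": "servo_tool", "arguments": {
  "plan": [
    [0,[0,0,0.1],[0,0,3]],
    [0,[0.01,0.04,0],[0,0,4]],
    [0,[0.01,0.04,0],[0,0,4]],
    [0,[0.01,0.04,0],[0,0,4]],
    [0,[0.01,0.04,0],[0,0,4]]
  ]
}}

```text
time_s: 13.65
tool_pos: [0.5641, -0.0566, 0.1939]
tool_rot: [-180.0, 0.1, 176.2]
force: [-0.6, 0.1, -2.5]
grip_width: 0.0253
```

```bash
cat > ax.py <<'E'
from h import *
o=env.get_obs(); M,p=tool(o); S=np.array([.5689,-.0555]); r=np.array([-.5,.1,0])/100
A=p+M@r; print("pose",p.round(4),o["tool_rot"].round(1),"q3,q7",o["qpos"][[2,6]].round(1),"f",o["force"].round(1),"tq",o["wrist_torque"].round(2),"g",round(o["grip_width"],4))
d=np.r_[S-A[:2],0]; print("axis err mm (tool)",(M.T@d*1000).round(1))
E
python3 ax.py
```

```text
pose [ 0.5641 -0.0566  0.1939] [-1.800e+02  1.000e-01  1.762e+02] q3,q7 [-66.6  74.3] f [-0.6  0.1 -2.5] tq [ 0.04 -0.12  0.1 ] g 0.0253
axis err mm (tool) [ 0.3  0.4 -0. ]
```

Emit:
{"name": "servo_tool", "arguments": {
  "plan": [
    [0,[0.02,0.08,0],[0,0,6]],
    [0,[0.02,0.08,0],[0,0,6]],
    [0,[0.01,0.06,0],[0,0,6]],
    [0,[0.01,0.06,0],[0,0,6]],
    [0,[0.01,0.06,0],[0,0,6]],
    [0,[0.01,0.06,0],[0,0,6]],
    [0,[0.01,0.06,0],[0,0,6]],
    [0,[0.01,0.06,0],[0,0,6]]
  ]
}}

```text
time_s: 14.32
tool_pos: [0.5662, -0.0521, 0.1938]
tool_rot: [179.9, 0.2, 125.9]
force: [0.7, 0.2, -2.9]
grip_width: 0.0256
```

```bash
python3 ax.py
```

```text
pose [ 0.5662 -0.0521  0.1938] [179.9   0.2 125.9] q3,q7 [-57.   27.2] f [ 0.7  0.2 -2.9] tq [-0.12 -0.04  0.09] g 0.0256
axis err mm (tool) [ 0.7 -0.8 -0. ]
```

Emit:
{"name": "servo_tool", "arguments": {
  "plan": [
    [0,[0.03,0.03,0],[0,0,6]],
    [0,[0.03,0.03,0],[0,0,6]],
    [0,[0.01,0.05,0],[0,0,6]],
    [0,[0.01,0.05,0],[0,0,6]],
    [0,[0.01,0.05,0],[0,0,6]],
    [0,[0.01,0.05,0],[0,0,6]],
    [0,[0.01,0.05,0],[0,0,6]]
  ]
}}

```text
time_s: 14.9
tool_pos: [0.5702, -0.0508, 0.1938]
tool_rot: [179.6, 0.3, 82.1]
force: [-1.3, -0.6, -2.1]
grip_width: 0.0256
```

```bash
python3 ax.py
```

```text
pose [ 0.5702 -0.0508  0.1938] [179.6   0.3  82.1] q3,q7 [-49.8 -15. ] f [-1.3 -0.6 -2.1] tq [-0.22  0.11  0.41] g 0.0256
axis err mm (tool) [ 0.1 -1.6 -0. ]
```

Torque up to 0.4 N m: the cam is drawing the panel. Continue.

Emit:
{"name": "servo_tool", "arguments": {
  "plan": [
    [0,[0.01,-0.03,0],[0,0,5]],
    [0,[0.01,-0.02,0],[0,0,5]],
    [0,[0.01,0.04,0],[0,0,5]],
    [0,[0.01,0.04,0],[0,0,5]],
    [0,[0.01,0.04,0],[0,0,5]]
  ]
}}

```text
time_s: 15.32
tool_pos: [0.5723, -0.0512, 0.1938]
tool_rot: [179.2, 0.3, 56.2]
force: [-0.3, -1.6, -1.2]
grip_width: 0.0259
```

```bash
python3 ax.py
```

```text
pose [ 0.5723 -0.0512  0.1938] [179.2   0.3  56.2] q3,q7 [-46.  -40.2] f [-0.3 -1.6 -1.2] tq [-0.19  0.12  0.4 ] g 0.0259
axis err mm (tool) [-0.5 -1.4 -0. ]
```

Emit:
{"name": "servo_tool", "arguments": {
  "plan": [
    [0,[-0.02,-0.04,0],[0.3,0,5]],
    [0,[-0.02,-0.02,0],[0.3,-0.2,5]],
    [0,[0.01,0.03,0],[0,0,5]],
    [0,[0.01,0.03,0],[0,0,5]]
  ]
}}

```text
time_s: 15.65
tool_pos: [0.5744, -0.0526, 0.1938]
tool_rot: [179.4, 0.2, 35.5]
force: [-2.1, -0.9, -1.0]
grip_width: 0.0259
```

```bash
python3 ax.py
```

```text
pose [ 0.5744 -0.0526  0.1938] [179.4   0.2  35.5] q3,q7 [-43.1 -60.3] f [-2.1 -0.9 -1. ] tq [-0.22  0.36  0.3 ] g 0.0259
axis err mm (tool) [-1.2 -1.8 -0. ]
```

Emit:
{"name": "servo_tool", "arguments": {
  "plan": [
    [0,[-0.08,-0.06,0],[0.2,0,4]],
    [0,[-0.03,-0.02,0],[0.2,0,4]],
    [0,[0,0.02,0],[0,0,4]]
  ]
}}

```text
time_s: 15.9
tool_pos: [0.575, -0.054, 0.1938]
tool_rot: [179.5, 0.0, 23.0]
force: [-1.6, -0.3, -0.4]
grip_width: 0.0256
```

```bash
python3 ax.py
```

```text
pose [ 0.575  -0.054   0.1938] [179.5   0.   23. ] q3,q7 [-41.4 -72.2] f [-1.6 -0.3 -0.4] tq [-0.02  0.32  0.18] g 0.0256
axis err mm (tool) [-1.2 -2.  -0. ]
```

Emit:
{"name": "servo_tool", "arguments": {
  "plan": [
    [0,[0,0,0],[0,0,4]],
    [0,[0,0.02,0],[0,0,4]],
    [0,[0,0.02,0],[0,0,4]]
  ]
}}

```text
time_s: 16.15
tool_pos: [0.5752, -0.0549, 0.1938]
tool_rot: [179.4, -0.0, 10.6]
force: [-0.4, 0.3, -0.8]
grip_width: 0.0254
```

```bash
python3 ax.py
```

```text
pose [ 0.5752 -0.0549  0.1938] [179.4  -0.   10.6] q3,q7 [-39.7 -84.3] f [-0.4  0.3 -0.8] tq [-0.18  0.21  0.8 ] g 0.0254
axis err mm (tool) [-1.3 -1.6 -0. ]
```

Emit:
{"name": "servo_tool", "arguments": {
  "plan": [
    [0,[0,0,0],[0,0,3]],
    [0,[0,0,0],[0,0,3]]
  ]
}}

```text
time_s: 16.32
tool_pos: [0.5753, -0.0551, 0.1938]
tool_rot: [179.2, -0.1, 4.7]
force: [-0.9, -1.4, -2.2]
grip_width: 0.0258
```

```bash
python3 ax.py
```

```text
pose [ 0.5753 -0.0551  0.1938] [ 1.792e+02 -1.000e-01  4.700e+00] q3,q7 [-39.  -90.2] f [-0.9 -1.4 -2.2] tq [-0.32  0.11  1.63] g 0.0258
axis err mm (tool) [-1.4 -1.1 -0. ]
```

Hard stop reached (1.6 N m, panel loads gone). Unwind the strain and lift out.

Emit:
{"name": "servo_tool", "arguments": {
  "plan": [
    [0,[0,0,0],[0,0,-4]],
    [0,[0,0,0],[0,0,-4]],
    [0,[0,0,0],[0,0,-3]],
    [0,[0,0,0],[0,0,0]]
  ]
}}

```text
time_s: 16.65
tool_pos: [0.5752, -0.0539, 0.1938]
tool_rot: [179.2, 0.2, 16.3]
force: [-0.4, -1.0, -1.6]
grip_width: 0.0254
```

```bash
python3 ax.py
```

```text
pose [ 0.5752 -0.0539  0.1938] [179.2   0.2  16.3] q3,q7 [-40.5 -79.1] f [-0.4 -1.  -1.6] tq [-0.2   0.17  0.04] g 0.0254
axis err mm (tool) [-1.5 -1.2 -0. ]
```

Emit:
{"name": "servo_tool", "arguments": {
  "plan": [
    [0,[0,0,-0.5],[0,0,0]],
    [0,[0,0,-1],[0,0,0]],
    [0,[0,0,-2],[0,0,0]],
    [0,[0,0,-3],[0.3,0.2,0]],
    [0,[0,0,-3],[0.3,0,0]],
    [0,[0,0,-1],[0,0,0]],
    [0,[0,0,0],[0,0,0]],
    [0,[0,0,0],[0,0,0]]
  ]
}}

```text
time_s: 17.32
tool_pos: [0.5745, -0.0511, 0.3041]
tool_rot: [179.9, -0.0, 15.9]
force: [0.8, -0.6, -3.5]
grip_width: 0.0255
```

```bash
python3 w.py w6; python3 - <<'E'
from h import *; import pickle
t=env.read_camera("top"); a=cv2.resize(t["image"][150:250,270:400],(520,400),interpolation=3)
o,c=pickle.load(open("w6.pkl","rb")); 
b=cv2.resize(c["image"][100:330,200:360],(278,400),interpolation=3)
cv2.imwrite("pics/c6.png",cv2.convertScaleAbs(np.hstack([a,b]),alpha=1.7))
M,p=tool(o); print(M.T@np.array([0,0,1]))
E
python3 go.py 0.457 0.333 0.29 16
```

```text
[ 0.5745 -0.0511  0.3041] [ 1.7995e+02 -1.0000e-02  1.5890e+01] [ 37.7  11.3 -41.   85.3   7.4  86.2 -77.3] [ 0.8 -0.6 -3.5]
[ 1.17567232e-04  8.91804726e-04 -9.99999595e-01]
pose [ 0.5738 -0.0511  0.3028] [-1.7999e+02  1.2000e-01  1.5910e+01] q [ 37.7  11.3 -40.9  85.4   7.4  86.2 -77.3] f [ 0.8  0.  -2.8] grip 0.0262
shift cm now [ -0.7  -40.14   1.29] after turn [ -0.64 -40.14   1.28] turn [-0.01  0.12 -0.09]
```

View pics/c6.png

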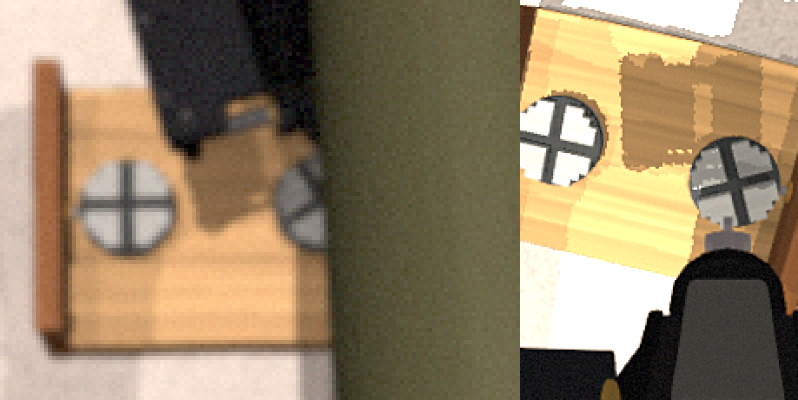

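Blade is out; the disc turned, panel now close up to the shelf in the wrist view (checked numerically below once clear). Carry the driver back over its block.

Emit:
{"name": "servo_tool", "arguments": {
  "plan": [
    [0,[-0.1,-3.8,0],[0,0,0]],
    [0,[-0.1,-4,0],[0,0,0]],
    [0,[-0.1,-4,0],[0,0,0]],
    [0,[-0.1,-4,0],[0,0,0]],
    [0,[-0.1,-4,0],[0,0,0]],
    [0,[-0.1,-4,0],[0,0,0]],
    [0,[-0.1,-4,0],[0,0,0]],
    [0,[-0.1,-4,0],[0,0,0]],
    [0,[0,-4,0],[0,0,0]],
    [0,[0,-3,0],[0,0,0]],
    [0,[0,0,0],[0,0,0]],
    [0,[0,0,0],[0,0,0]]
  ]
}}

```text
time_s: 18.42
tool_pos: [0.4473, 0.3278, 0.2797]
tool_rot: [-180.0, 1.9, 15.3]
force: [0.7, -0.7, -3.1]
grip_width: 0.0253
```

```bash
python3 go.py 0.4612 0.3359 0.25 16
cat > pan.py <<'E'
from h import *
# panel top-edge check in top view: expected outer/inner edge pixels for stand-offs, then the measured brown band at three x
t=env.read_camera("top"); im=t["image"]; n=np.array([-np.sin(np.radians(1.9)),np.cos(np.radians(1.9))]); e=np.array([n[1],-n[0]])
h=cv2.cvtColor(im,cv2.COLOR_BGR2HSV)
for s in (-.05,0,.05):
  b=np.array([.567,-.056])+e*s
  f=lambda k,z=.11: proj(t,[*(b+n*k),z]).round(1).tolist()
  print("off0 in/out",f(-.037),f(-.053),"off8 out",f(-.061),"| fitted in/out",f(.153),f(.169))
  v=int(f(-.053)[1]); r=im[v-2:v+3].mean(0).astype(int)
  print(v,[(u,*r[u]) for u in range(358,386,2)])
E
python3 pan.py
```

```text
pose [0.4473 0.3278 0.2797] [-179.98    1.93   15.29] q [   9.8   13.2  -56.2   88.8   10.    85.5 -121.4] f [ 0.7 -0.7 -3.1] grip 0.0253
shift cm now [ 1.65 -0.42  2.92] after turn [ 1.56 -0.4   2.97] turn [-0.03  1.93 -0.71]
off0 in/out [367.5, 217.8] [374.5, 217.7] off8 out [378.0, 217.6] | fitted in/out [284.4, 219.4] [277.4, 219.6]
217 [(358, np.int64(71), np.int64(104), np.int64(136)), (360, np.int64(70), np.int64(101), np.int64(131)), (362, np.int64(63), np.int64(92), np.int64(121)), (364, np.int64(62), np.int64(90), np.int64(117)), (366, np.int64(29), np.int64(46), np.int64(64)), (368, np.int64(22), np.int64(40), np.int64(66)), (370, np.int64(42), np.int64(66), np.int64(104)), (372, np.int64(43), np.int64(67), np.int64(106)), (374, np.int64(51), np.int64(71), np.int64(105)), (376, np.int64(98), np.int64(106), np.int64(120)), (378, np.int64(112), np.int64(119), np.int64(130)), (380, np.int64(112), np.int64(119), np.int64(130)), (382, np.int64(112), np.int64(119), np.int64(130)), (384, np.int64(118), np.int64(126), np.int64(137))]
off0 in/out [366.7, 196.5] [373.7, 196.4] off8 
[... 899 characters left out ...]
p.int64(67), np.int64(98), np.int64(127)), (360, np.int64(61), np.int64(89), np.int64(118)), (362, np.int64(61), np.int64(89), np.int64(115)), (364, np.int64(31), np.int64(49), np.int64(68)), (366, np.int64(19), np.int64(31), np.int64(50)), (368, np.int64(39), np.int64(61), np.int64(96)), (370, np.int64(42), np.int64(66), np.int64(104)), (372, np.int64(48), np.int64(69), np.int64(104)), (374, np.int64(90), np.int64(100), np.int64(117)), (376, np.int64(117), np.int64(124), np.int64(136)), (378, np.int64(116), np.int64(125), np.int64(136)), (380, np.int64(118), np.int64(126), np.int64(138)), (382, np.int64(119), np.int64(127), np.int64(139)), (384, np.int64(120), np.int64(127), np.int64(140))]
```

Panel edge now at the 0-offset prediction (374.5 vs 373.7; 8 mm would be 377.2) with no gap: home. Align over the block.

Emit:
{"name": "servo_tool", "arguments": {
  "plan": [
    [0,[0.8,-0.2,0],[0,1,0]],
    [0,[0.8,-0.2,0.5],[0,0.9,0]],
    [0,[0,0,0.5],[0,0,0]],
    [0,[0,0,0],[0,0,0]]
  ]
}}

```text
time_s: 18.8
tool_pos: [0.4648, 0.3316, 0.2657]
tool_rot: [179.9, 0.0, 14.9]
force: [-0.2, -0.5, -3.3]
grip_width: 0.0254
```

```bash
python3 go.py 0.4612 0.3359 0.25 16
```

```text
pose [0.4648 0.3316 0.2657] [1.7987e+02 2.0000e-02 1.4870e+01] q [   9.1   14.3  -55.7   89.4   12.    82.7 -122.4] f [-0.2 -0.5 -3.3] grip 0.0254
shift cm now [-0.24 -0.51  1.57] after turn [-0.23 -0.51  1.57] turn [ 0.13  0.02 -1.13]
```

Emit:
{"name": "servo_tool", "arguments": {
  "plan": [
    [0,[-0.22,-0.5,1.2],[0,0,0]],
    [0,[0,0,1.3],[0,0,0]],
    [0,[0,0,0.8],[0,0,0]],
    [0,[0,0,0],[0,0,0]]
  ]
}}

```text
time_s: 19.13
tool_pos: [0.4625, 0.3329, 0.2282]
tool_rot: [179.8, 0.1, 14.6]
force: [-0.1, 0.3, -3.0]
grip_width: 0.0257
```

```bash
python3 go.py 0.4612 0.3359 0.225 16; python3 w.py w7;python3 - <<'E'
from h import *; import pickle
o,c=pickle.load(open("w7.pkl","rb")); im=c["image"]
cv2.imwrite("pics/c7.png",cv2.resize(cv2.convertScaleAbs(im[165:285,240:400],alpha=3),(800,600),interpolation=cv2.INTER_NEAREST))
print("hole expected",wproj(c,o,[.4567,.3335,.09]))
E
```

```text
pose [0.4625 0.3329 0.2282] [1.7977e+02 9.0000e-02 1.4560e+01] q [   8.6   15.4  -55.3   92.7   13.    78.8 -123.8] f [-0.1  0.3 -3. ] grip 0.0257
shift cm now [-0.05 -0.32  0.32] after turn [-0.04 -0.32  0.32] turn [ 0.23  0.09 -1.44]
[0.4625 0.3329 0.2282] [1.7977e+02 9.0000e-02 1.4560e+01] [   8.6   15.4  -55.3   92.7   13.    78.8 -123.8] [-0.1  0.3 -3. ]
hole expected (np.float64(317.62487428142884), np.float64(229.0196009853451))
```

View pics/c7.png

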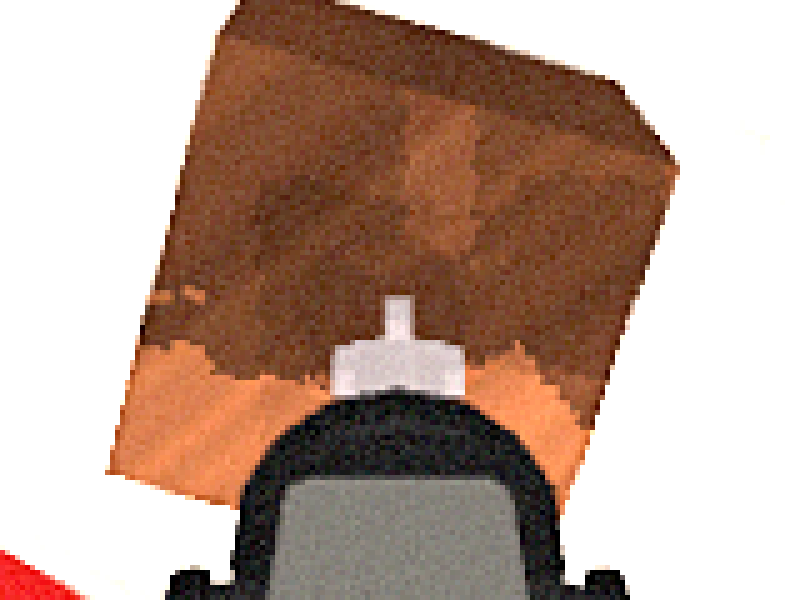

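Crop: block's top face centre at pixel (318.6, 229.2) by its corners, vane end at (319.4, 224.4). Last picture of the twelve; further checks are numeric.

```bash
python3 - <<'E'
from h import *; import pickle
o,c=pickle.load(open("w7.pkl","rb")); M,p=tool(o)
S=plane(*wray(c,o,318.6,229.2),.09); print("hole",S.round(4),"tool mm",(M.T@(S-p)*1000).round(1))
T=plane(*wray(c,o,319.4,224.4),p[2]-.124); print("vane end tool mm",(M.T@(T-p)*1000).round(1))
for a in [(220,38),(678,170),(108,472)]: print(plane(*wray(c,o,240+a[0]/5,165+a[1]/5),.09).round(4))
E
```

```text
hole [0.4568 0.3327 0.09  ] tool mm [ -5.4  -1.7 138.2]
vane end tool mm [  2.8  -1.  124. ]
[0.4964 0.372  0.09  ]
[0.4941 0.2933 0.09  ]
[0.4177 0.374  0.09  ]
```

Tip-to-hole offset is under 1 mm (tolerance 4). Lower in.

Emit:
{"name": "servo_tool", "arguments": {
  "plan": [
    [0,[-0.07,-0.07,1],[0,0,0]],
    [0,[0,0,1],[0,0,0]],
    [0,[0,0,1],[0,0,0]],
    [0,[0,0,1],[0,0,0]]
  ]
}}

```text
time_s: 19.52
tool_pos: [0.4632, 0.3344, 0.1879]
tool_rot: [179.8, -0.2, 14.5]
force: [-0.5, -0.4, -3.2]
grip_width: 0.0258
```

```bash
python3 go.py 0.4618 0.3335 0.136 15
```

```text
pose [0.4632 0.3344 0.1879] [179.85  -0.21  14.53] q [   7.8   17.1  -54.7   96.    14.7   74.4 -125.2] f [-0.5 -0.4 -3.2] grip 0.0258
shift cm now [-0.18  0.04  5.19] after turn [-0.16  0.05  5.19] turn [ 0.15 -0.2  -0.47]
```

Tip is ~26 mm inside the hole with no contact. Continue to seat the collar (TCP ≈ 0.136).

Emit:
{"name": "servo_tool", "arguments": {
  "plan": [
    [0,[-0.1,0,1.5],[0,-0.2,0]],
    [0,[-0.05,0,1.5],[0,0,0]],
    [0,[0,0,1.3],[0,0,0]],
    [0,[0,0,0.5],[0,0,0]]
  ]
}}

```text
time_s: 19.85
tool_pos: [0.4613, 0.3334, 0.1356]
tool_rot: [179.8, 0.1, 14.5]
force: [-10.7, -9.5, 45.6]
grip_width: 0.0254
```

Emit:
{"name": "servo_tool", "arguments": {
  "plan": [
    [0,[0,0,0.3],[0,0,0]]
  ]
}}

```text
time_s: 19.93
tool_pos: [0.4613, 0.3335, 0.1357]
tool_rot: [179.7, 0.1, 14.5]
force: [-10.1, -10.1, 42.4]
grip_width: 0.0256
```

Emit:
{"name": "servo_tool", "arguments": {
  "plan": [
    [0,[0,0,0.2],[0,0,0]]
  ]
}}

```text
time_s: 20.02
tool_pos: [0.4612, 0.3336, 0.1359]
tool_rot: [179.6, 0.1, 14.5]
force: [-3.3, -3.0, 7.9]
grip_width: 0.0253
```

Collar seated (z matches pickup 0.1359; brief 45 N wrist press, now 8 N). Relieve, open, rise.

Emit:
{"name": "servo_tool", "arguments": {
  "plan": [
    [0,[0,0,-0.05],[0,0,0]],
    [0.4,[0,0,0],[0,0,0]],
    [0.6,[0,0,0],[0,0,0]],
    [0.8,[0,0,0],[0,0,0]],
    [1,[0,0,0],[0,0,0]],
    [1,[0,0,0],[0,0,0]],
    [1,[0,0,0],[0,0,0]],
    [1,[0,0,0],[0,0,0]]
  ]
}}

```text
time_s: 20.68
tool_pos: [0.4628, 0.3352, 0.1375]
tool_rot: [179.7, -0.1, 14.5]
force: [0.0, 0.1, -0.0]
grip_width: 0.0644
```

Emit:
{"name": "servo_tool", "arguments": {
  "plan": [
    [1,[0,0,-1],[0,0,0]],
    [1,[0,0,-2],[0,0,0]],
    [1,[0,0,-3],[0,0,0]],
    [1,[0,0,-3],[0,0,0]],
    [1,[0,0,-3],[0,0,0]],
    [1,[0,0,-3],[0,0,0]],
    [1,[-2,0,-1],[0,0,0]],
    [1,[-2,0,0],[0,0,0]],
    [1,[0,0,0],[0,0,0]],
    [1,[0,0,0],[0,0,0]]
  ]
}}

```text
time_s: 21.52
tool_pos: [0.4216, 0.3266, 0.3108]
tool_rot: [179.8, -0.2, 14.7]
force: [0.6, 0.0, -0.8]
grip_width: 0.0869
```

```bash
python3 go.py 0.43 0.33 0.3 15; python3 w.py w8; python3 pan.py | grep -v off0 | sed 's/np.int64//g'; python3 - <<'E'
from h import *; import pickle
o,c=pickle.load(open("w8.pkl","rb")); im=c["image"]; 
s=env.read_camera("side")
print("cap expected wrist",wproj(c,o,[.4568,.333,.184]),"block",wproj(c,o,[.4568,.333,.09]))
u,v=map(int,wproj(c,o,[.4568,.333,.184]))
m=(im.max(2)<40).astype(np.uint8)  # dark cap
n,l,st,ce=cv2.connectedComponentsWithStats(m[v-45:v+45,u-50:u+50])
for i in range(1,n):
    if st[i,4]>60: print(st[i]+[u-50,v-45,0,0,0],(ce[i]+[u-50,v-45]).round(1))
# change since start, top and side views (areas of moved pixels)
for nm,cam in (("top",env.read_camera("top")),("side",s)):
    a=cv2.imread(f"pics/{nm}0.png"); d=(cv2.GaussianBlur(cv2.absdiff(a,cam["image"]),(5,5),0).max(2)>30).astype(np.uint8)
    n,l,st,ce=cv2.connectedComponentsWithStats(d)
    print(nm,[(st[i].tolist()) for i in range(1,n) if st[i,4]>25])
E
```

```text
pose [0.4216 0.3266 0.3108] [179.76  -0.24  14.67] q [  12.4    6.8  -57.3   90.1    6.    86.2 -120.4] f [ 0.6  0.  -0.8] grip 0.0869
shift cm now [ 0.89 -0.12  1.09] after turn [ 0.9  -0.11  1.08] turn [ 0.24 -0.24 -0.33]
[0.4216 0.3266 0.3108] [179.76  -0.24  14.67] [  12.4    6.8  -57.3   90.1    6.    86.2 -120.4] [ 0.6  0.  -0.8]
217 [(358, (70), (102), (133)), (360, (67), (97), (127)), (362, (62), (90), (118)), (364, (61), (87), (114)), (366, (30), (46), (62)), (368, (24), (39), (65)), (370, (41), (64), (102)), (372, (42), (66), (103)), (374, (48), (68), (101)), (376, (96), (103), (118)), (378, (109), (117), (127)), (380, (108), (116), (127)), (382, (108), (115), (126)), (384, (114), (122), (134))]
196 [(358, (74), (77), (79)), (360, (77), (85), (93)), (362, (67), (87), (109)), (364, (49), (73), (97)), (366, (18), (28), (45)), (368, (30), (47), (78)), (370, (41), (64), (103)), (372, (41), (65), (101)), (374, (65), (79), (103)), (376, (102), (109), (121)), (378, (106), (113), (124)), (380, (107), (114), (125)), (382, (111), (118), (129)), (384, (116), (123), (135))]
175 [(358, 
[... 1153 characters left out ...]
 [502, 28, 22, 23, 317], [325, 38, 86, 63, 2199], [342, 38, 19, 11, 155], [524, 39, 24, 11, 77], [171, 41, 157, 246, 19206], [362, 42, 18, 12, 147], [515, 49, 32, 22, 354], [382, 50, 40, 14, 218], [498, 54, 15, 11, 92], [614, 75, 19, 25, 225], [482, 79, 44, 52, 1249], [538, 101, 7, 9, 51], [589, 103, 26, 28, 274], [322, 106, 210, 221, 9427], [281, 172, 61, 57, 982], [559, 173, 35, 57, 690], [297, 200, 7, 5, 27], [292, 208, 6, 6, 29], [244, 235, 7, 13, 51], [547, 235, 13, 52, 305], [502, 265, 9, 12, 44], [482, 275, 10, 8, 62], [240, 283, 14, 8, 62], [298, 288, 23, 19, 335], [521, 290, 29, 42, 439], [249, 304, 52, 33, 1112], [427, 324, 6, 18, 69], [441, 341, 7, 8, 36], [207, 352, 32, 22, 355]]
```

```bash
python3 -c "
from cell import env
o=env.get_obs(); print(o['time_s'],o['force'].round(1)); env.sign_off()"
```

```text
21.7167 [ 0.5 -0.2 -0.2]
the job is handed in; nothing more can be done
```

The job is handed in, at 21.7 s on the robot's clock. I pushed the loose panel in until it met the rubber pads, turned the cam clockwise to its hard stop, and put the screwdriver back in its block.

**Checks that passed**
- **Push:** The panel stopped moving at about 9 N, and the wrist camera put its stand-off at about 8 mm.
- **Cam:** The wrist turned about 190° (slot play and wind-up included). Torque was about 0.4 N m while the panel was drawn in, and 1.6 N m at the stop.
- **Panel home:** The panel's outer edge sits at column 374.5 in the top view, against 373.7 predicted for fully home and 377.2 for 8 mm out. It had not moved about 5 s after the blade came out.
- **Screwdriver:** The collar seated at the same height as at pickup. The cap showed within 1 pixel of its upright position.

**Less certain**
- **Home reading:** The panel edge is about 0.8 pixel (roughly 1.5 mm) off the prediction. That is within camera calibration, so "fully home" rests mainly on the hard stop.
- **Seating force:** Putting the screwdriver back pressed its collar on the block with about 45 N at the wrist for a moment, below the 120 N wrist limit. The 40 N limit is for the arm or gripper body; this load went through the held screwdriver.
- **Wrist camera:** Two wrist views placed the blade's sideways offset about 2.6 mm apart, so I used only differences within one picture for both insertions.
- **Other objects:** I felt no contact with anything else on the counter. My before/after picture comparison was cluttered by the arm and its shadows, so it can't confirm that nothing moved.

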